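Build a sieve stack on the shaker

TASK

Build up the sieve stack on the shaker, one piece at a time from the bottom: the blue-banded sieve into the mouth of the shaker's pan, then the yellow-banded sieve on the blue, then the red-banded on the yellow, and last the lid on the red, each upright and fully seated in the piece below. The green-banded sieve is not wanted: leave it, the small glass beaker and the petri dish where they stand.

Things in the scene. Friction and masses are not known exactly. Their poses are not given: they have to be found in the camera images.
- shaker: Fixed sieve shaker: round white base, 130 mm diameter, 26 mm high, grey panel on its front (-x); upright steel pan in its centre, open at the top, 60 mm outside, 55 inside, rim 65 mm and floor 33 mm above the worktop. Origin: on the pan's axis at worktop height, z up. A sieve seated in the pan has its foot inside and its origin 56 mm above this origin.
- sieve_blue: Loose steel test sieve with a blue band round its rim (fine mesh), 44 mm high, about 120 g. Foot: 50 mm diameter, 9 mm high, tapering to 44 at the bottom. Above it an open cup, 60 mm outside, 55 inside, to the rim. Origin: centre of underside, z up. Grip across the cup, in its upper half. Seated: foot inside the cup below, shoulder on its rim, origin 35 mm above that sieve's origin.
- sieve_yellow: Loose steel test sieve with a yellow band round its rim (medium mesh), 44 mm high, about 120 g. Foot: 50 mm diameter, 9 mm high, tapering to 44 at the bottom. Above it an open cup, 60 mm outside, 55 inside, to the rim. Origin: centre of underside, z up. Grip across the cup, in its upper half. Seated: foot inside the cup below, shoulder on its rim, origin 35 mm above that sieve's origin.
- sieve_red: Loose steel test sieve with a red band round its rim (coarse mesh), 44 mm high, about 120 g. Foot: 50 mm diameter, 9 mm high, tapering to 44 at the bottom. Above it an open cup, 60 mm outside, 55 inside, to the rim. Origin: centre of underside, z up. Grip across the cup, in its upper half. Seated: foot inside the cup below, shoulder on its rim, origin 35 mm above that sieve's origin.
- sieve_lid: Loose steel lid, about 120 g: disc 60 mm in diameter, 9 to 14 mm above its underside, on a 50 mm plug foot like the sieves'; upright black knob on top, 22 mm in diameter, 14 to 48 mm above the underside: grip it by this. Origin: centre of underside, z up. Seated in a sieve: foot inside the cup, disc on the rim, origin 35 mm above the sieve's origin.
- sieve_green: Test sieve of exactly the same shape and size as the others but with a green band; not to be used, to stay where it stands. Origin: centre of its underside.
- small_beaker: Small clear glass beaker, 50 mm wide, 59 mm high, loose bystander to leave alone. Origin: centre of its underside.
- petri_dish: Clear petri dish with a white content, 67 mm in diameter, 14 mm high, loose bystander to leave alone. Origin: centre of its underside.
Mind the look-alikes: they are no part of the job. Leave any brown or turquoise look-alike of the sieve_lid alone.

How it is judged:
On the way, in this order (a step that is already met when the one before it is completed fails the run):
1. the blue sieve is seated in the shaker's pan (horizontal distance between sieve_blue and shaker below 0.004 m and z of sieve_blue in the frame of shaker between 0.0535 and 0.0585 m and angle between sieve_blue's own z axis and vertical below 0.05 rad and linear speed of sieve_blue below 0.02 m/s), for 0.2 s.
2. the yellow sieve is seated in the blue one (horizontal distance between sieve_yellow and sieve_blue below 0.004 m and z of sieve_yellow in the frame of sieve_blue between 0.0325 and 0.0375 m and angle between sieve_yellow's own z axis and vertical below 0.05 rad and linear speed of sieve_yellow below 0.02 m/s), for 0.2 s.
3. the red sieve is seated in the yellow one (horizontal distance between sieve_red and sieve_yellow below 0.004 m and z of sieve_red in the frame of sieve_yellow between 0.0325 and 0.0375 m and angle between sieve_red's own z axis and vertical below 0.05 rad and linear speed of sieve_red below 0.02 m/s), for 0.2 s.
4. the lid is seated in the red sieve (horizontal distance between sieve_lid and sieve_red below 0.004 m and z of sieve_lid in the frame of sieve_red between 0.0325 and 0.0375 m and angle between sieve_lid's own z axis and vertical below 0.05 rad and linear speed of sieve_lid below 0.02 m/s), for 0.2 s.
At the end, for the whole second after the job is handed in: Blue sieve seated in the shaker's pan, yellow in blue, red in yellow, lid in red: each within 4 mm sideways of the axis of the piece below, within 2.5 mm of its seated height, tilted less than 0.05 rad, and at rest (under 0.02 m/s) (all of step 1 and all of step 2 and all of step 3 and all of step 4); the robot touches nothing.
It fails at once if the green sieve is moved by more than 20 mm (distance of sieve_green from where it was at the start of the episode above 0.02 m).
It fails at once if the small beaker is moved by more than 30 mm (distance of small_beaker from where it was at the start of the episode above 0.03 m).
It fails at once if the petri dish is moved by more than 30 mm (distance of petri_dish from where it was at the start of the episode above 0.03 m).
It also fails if it takes over 102 s, if anything falls off the work surface, if the arm or the gripper's body presses on something with over 40 N, if the wrist force passes 120 N, or if a joint passes its speed limit or range.

ROBOT

A 7-joint arm with a two-finger parallel gripper is mounted at the origin on a cart in front of the work surface, level with it; the furniture and walls round the work are solid. World frame = base frame: x ahead of the robot, y to its left, z up, the work surface at z = 0. Lengths are in m, angles in rad, forces in N, time in s.
With the tool pointing down it reaches from about 0.4 to 0.85 m from the base axis. Payload 10.4 kg.
Tool frame: the origin (TCP) lies at the very end of the fingers, on their centre line; the grasp point (between the pads) lies manip.hold_point_z behind it (manip.hold_point_z is the distance from the TCP to the grasp point, in m); z points along the fingers, x is the direction in which the jaws open and shut, and the axes are right-handed (so a half turn about z gives the same grasp; the last joint's range is limited). The gripper opens to 85 mm and grips with 20 to 120 N. Pads are 22 mm wide; open, the fingers measure 114 mm over their backs; the gripper's body (76 mm by 85 mm) begins 54 mm behind the grasp point. The pads swing forward as they close: fully open they stand 13 mm farther back than shut.
Start: joints at [1.115, 0.332, -0.065, 1.46, 0.022, 1.35, -0.088], TCP at [0.262, -0.567, 0.231] pointing down, gripper open.
Joint ranges: [-2.6, 2.6], [-0.5, 2.12], [-1.47, 1.34], [0.16, 2.42], [-1.27, 4.41], [0.06, 2.06], [-2.6, 2.6]. Speed limits (rad/s): [2.22, 2.22, 2.79, 2.79, 3.14, 3.14, 3.14].

INTERFACE

Orientations are given as a unit quaternion [x, y, z, w].
In Python, from workcell import readout, camera, camera_info, manip gives the robot as it stands.
- The arm moves only by the tool play_rows, never from a script. Its argument "rows" is a list of rows, each a list of 3 entries, a list of its own where there are three numbers: the shift along the world's x, y, z in mm, then the turn, a rotation vector about the world's x, y, z in degrees, then the finger opening in mm, from 0 to 85.4. In form: [[[tx, ty, tz], [rx, ry, rz], fingers], ...]. A call has 1 to 12 rows; each row shifts and turns the commanded pose from where the row before left it; what a row does not reach is not made up. A row lasts 1/8 s, in which the tool goes at most 62.5 mm and 10.7 degrees, less where a joint would pass 70% of its speed; a pose out of reach is approached as far as the arm can. A call with a gripper value outside its range is refused whole. The fingers move at their own pace and stop on an object; "force" is the grip in N (left out, the last holds). Time passes only in rows, so rows that do not move let the fingers close. It gives the time, the measured TCP pose, the force and the opening at its end, in the units of the state.
- readout.get_obs(): the state, without advancing time (a new reading comes with each control period).
- camera(name): name is "scene" or "top"; returns the picture (420x560x3 uint8, blue, green, red); there is no depth.
- camera_info(name): a dict with "fx", "fy", "cx", "cy" (pixels), "k1" (the pictures are not rectified: a ray, as slopes to the right and down, at radius r is drawn at 1 + k1 r^2 times it, then the intrinsics apply), "world_from_camera" (4x4, takes a point from camera to world coordinates). Camera axes: x right, y up, looking along -z (the intrinsics and any distortion apply to the point x, -y, -z); pixel columns grow to the right and rows downward; lengths in m; the calibration is good to about 2 mm. A picture is of the moment at which its call begins. camera_info takes no time and is no camera call.
- manip.hand_in(): hands the job in, once; it reports no verdict.
The state is a dict: "clock": time; "joint_pos": joint angles; "joint_velocities": joint speeds; "tau": joint torques, N m; "position": TCP position; "ee_rot": TCP orientation; "ft_force": force on the tool from outside, world axes, zero at the start; "torque": the same for the moment, N m; "grip_width": opening from 0.0 (shut) to 1.0 (fully open).
Only numpy, scipy, OpenCV 4.12 (cv2) and the standard library are available. Lean on these libraries where they do the work, as an engineer would, in place of code of your own. Each camera call takes 0.05 s, during which the arm holds its last target.

## Working session

There is one attempt and no reset: what is moved stays moved. The work goes in short steps, Python scripts to look and compute and a tool call to move; the robot and the scene stay as the last step left them, time stands still between calls to the robot, and variables do not carry over. Pictures are saved under pics/ and viewed, and the job is handed in when it is done.

Besides the shell and the picture viewer there is one more tool, called after ">>>" as name(argument=value, ...) on one line, values as JSON. play_rows: Moves the arm, as the interface text tells. Its arguments: {"type":"object","properties":{"rows":{"type":"array"},"force":{"type":"number"}},"required":["rows"]}

```bash
mkdir -p pics; ls; python3 - <<'E'
from workcell import readout,camera,camera_info,manip
import cv2
for n in("scene","top"):
    cv2.imwrite(f"pics/{n}0.png",camera(n)); print(n,camera_info(n))
print(readout.get_obs(), manip.hold_point_z)
E
```

```text
pics
scene {'fx': 438.88666380354437, 'fy': 438.88666380354437, 'cx': 272.71533636029255, 'cy': 207.80874987831592, 'k1': -0.13979820301778634, 'world_from_camera': array([[-0.86334303,  0.30718057, -0.40034849,  0.12707545],
       [-0.50414428, -0.49070713,  0.71066522,  0.66162162],
       [ 0.02184869,  0.81538126,  0.57851191,  0.58227161],
       [ 0.        ,  0.        ,  0.        ,  1.        ]])}
top {'fx': 537.9855602257666, 'fy': 537.9855602257666, 'cx': 282.0758671375926, 'cy': 211.4523351895333, 'k1': -0.07642131004815264, 'world_from_camera': array([[ 0.0134519 ,  0.99927701, -0.03555972,  0.44134331],
       [-0.99973398,  0.01277468, -0.01920354, -0.00642526],
       [-0.01873539,  0.03580859,  0.99918303,  1.26548462],
       [ 0.        ,  0.        ,  0.        ,  1.        ]])}
{'clock': 0.1, 'joint_pos': array([ 1.11539539,  0.3328227 , -0.06472896,  1.46086516,  0.02159853,
        1.34988142, -0.08851619]), 'joint_velocities': array([-2.03272869e-03, -5.66812516e-04, -1.21860171e-03, -1.65498796e-03,
        7.98644855e-05, -4.90798333e-04,  8.13241546e-04]), 'tau': array([ 1.33219306e-03, -6.26746058e+01,  4.90985450e-02, -3.92432392e+01,
        1.63779734e-02,  6.89036620e-03, -2.37804238e-05]), 'position': array([ 0.26200776, -0.56706152,  0.23058306]), 'ee_rot': array([ 8.42449400e-01, -5.38775090e-01, -5.51756865e-04, -3.25395028e-04]), 'ft_force': array([ 0.57666474, -0.15049949,  0.4744536 ]), 'torque': array([0.04030999, 0.00361063, 0.01461046]), 'grip_width': 1.000993590733434} 0.0187
```

View pics/scene0.png

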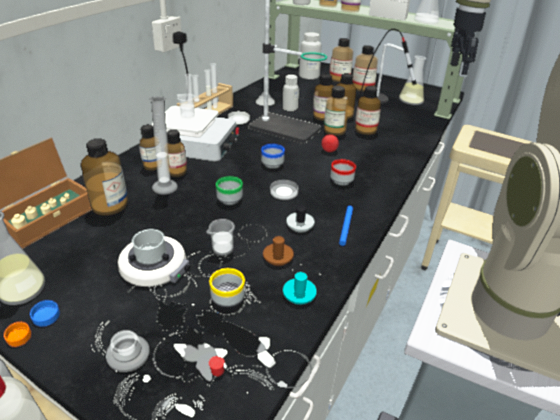

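View pics/top0.png

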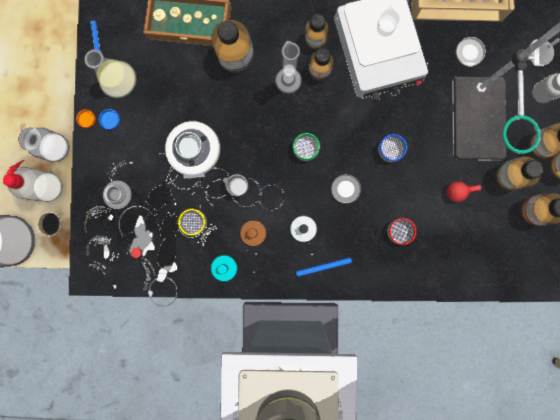

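```bash
cat > h.py <<'E'
import numpy as np,cv2
from workcell import readout,camera,camera_info,manip
def ray(n,u,v):
    c=camera_info(n); T=c["world_from_camera"]
    p=np.array([(u-c["cx"])/c["fx"],(v-c["cy"])/c["fy"]]); s=p.copy()
    for _ in range(30): s=p/(1+c["k1"]*(s@s))
    return T[:3,3],T[:3,:3]@np.array([s[0],-s[1],-1])
def at(n,u,v,z):
    o,d=ray(n,u,v); return o+d*(z-o[2])/d[2]
def proj(n,P):
    c=camera_info(n);T=c["world_from_camera"]
    q=T[:3,:3].T@(np.array(P)-T[:3,3]); s=np.array([q[0],-q[1]])/-q[2]
    s=s*(1+c["k1"]*(s@s)); return np.array([c["fx"]*s[0]+c["cx"],c["fy"]*s[1]+c["cy"]])
def ring(im,n,x,y,z,r,col,sc,o):
    pts=[(proj(n,(x+r*np.cos(t),y+r*np.sin(t),z))-o+0.5)*sc for t in np.linspace(0,6.2832,73)]
    cv2.polylines(im,[np.int32(np.round(pts))],False,col,1)
def crop(im,u0,v0,u1,v1,sc):
    return cv2.resize(im[v0:v1,u0:u1],None,fx=sc,fy=sc,interpolation=cv2.INTER_CUBIC)
E
python3 - <<'E'
from h import *
im=cv2.imread("pics/top0.png"); hsv=cv2.cvtColor(im,cv2.COLOR_BGR2HSV)
# coloured band outline -> centre of rim
for nm,(u,v),(lo,hi) in [("blue",(393,148),(100,130)),("yellow",(192,222),(22,35)),("red",(402,231),(0,8)),("green",(306,147),(50,85))]:
    m=((hsv[...,0]>=lo)&(hsv[...,0]<=hi)|((nm=="red")&(hsv[...,0]>172)))&(hsv[...,1]>110)&(hsv[...,2]>50)
    k=np.zeros_like(m);k[v-20:v+20,u-20:u+20]=1
    p=np.argwhere(m&k)[:,::-1].astype(np.float32)
    h=cv2.convexHull(p); e=cv2.fitEllipse(h); 
    print(nm,len(p),e,at("top",*e[0],0.044).round(4))
a=np.hstack([crop(im,150,110,250,250,4),crop(im,360,120,430,260,4)])
cv2.imwrite("pics/c1.png",a)
cv2.imwrite("pics/c2.png",crop(im,230,170,370,280,5))
E
```

```text
blue 196 ((393.2272644042969, 146.85585021972656), (27.39743423461914, 27.754247665405273), 142.22640991210938) [ 0.6356 -0.2348  0.044 ]
yellow 200 ((191.0734405517578, 221.55487060546875), (27.42574119567871, 27.710025787353516), 50.89720153808594) [0.4591 0.2245 0.044 ]
red 189 ((402.7127685546875, 231.0846405029297), (27.375062942504883, 27.914899826049805), 152.80738830566406) [ 0.4437 -0.2573  0.044 ]
green 162 ((305.8683166503906, 145.5789337158203), (26.991832733154297, 27.710357666015625), 90.37841796875) [ 0.636  -0.0353  0.044 ]
```

View pics/c1.png

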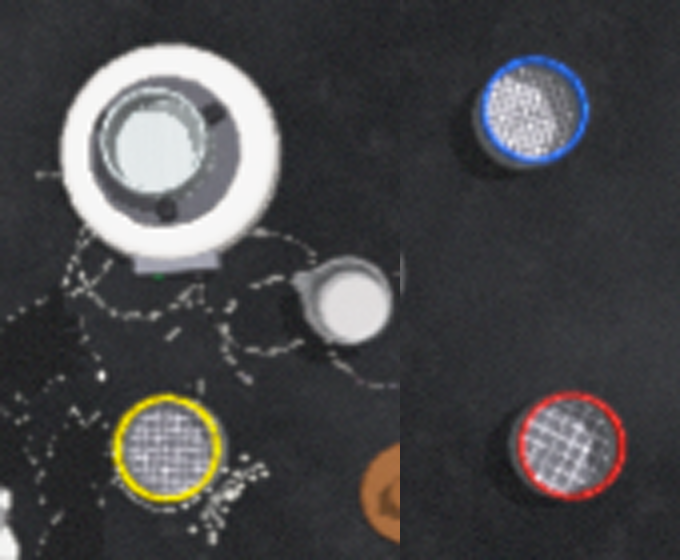

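View pics/c2.png

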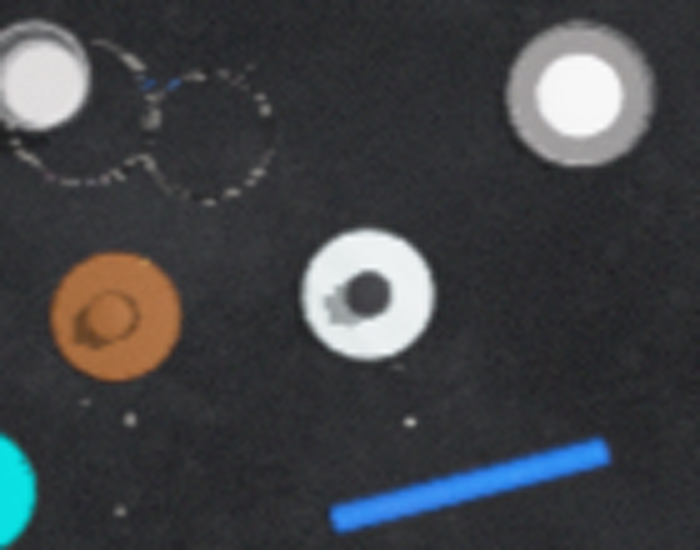

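```bash
python3 - <<'E'
from h import *
im=cv2.imread("pics/top0.png"); sc=cv2.imread("pics/scene0.png")
S=at("top",188.4,144.9,.065); L=at("top",303.2,228.4,.014); K=at("top",303.4,228.4,.048)
print(S,L,K)
gray=cv2.cvtColor(im,cv2.COLOR_BGR2GRAY)
# base disc outer
m=np.uint8(gray>170);m[:110]=0;m[185:]=0;m[:,:155]=0;m[:,225:]=0
c=max(cv2.findContours(m,0,1)[0],key=cv2.contourArea);e=cv2.fitEllipse(cv2.convexHull(c));print("base",e,at("top",*e[0],.026))
m=np.uint8(gray>150);m2=m*0;m2[210:248,285:322]=m[210:248,285:322]
c=max(cv2.findContours(m2,0,1)[0],key=cv2.contourArea);e=cv2.fitEllipse(cv2.convexHull(c));print("lid",e,at("top",*e[0],.014))
objs=[(.6356,-.2348,.044,.03),(.4591,.2245,.044,.03),(.4437,-.2573,.044,.03),(S[0],S[1],.065,.03),(S[0],S[1],.026,.065),(L[0],L[1],.014,.03),(L[0],L[1],.048,.011)]
out=[]
for n,I in(("top",im),("scene",sc)):
  for i in(0,1,2,3,5):
    x,y,z,r=objs[i]
    w=35 if n=="top" else 45
    o=np.int32(proj(n,(x,y,z)))-w
    C=crop(I,o[0],o[1],o[0]+2*w,o[1]+2*w,1)
    C=cv2.resize(C,(280,280),interpolation=cv2.INTER_CUBIC)
    for ob in objs: ring(C,n,*ob,(255,0,255),280/(2*w),o)
    out.append(C)
cv2.imwrite("pics/o1.png",cv2.resize(np.vstack([np.hstack(out[:5]),np.hstack(out[5:])]),(800,320),interpolation=cv2.INTER_AREA))
cv2.imwrite("pics/o2.png",np.vstack([np.hstack(out[5:7]),np.hstack([out[7],out[8]])]))
E
```

```text
[0.63175915 0.23026571 0.065     ] [ 0.44709738 -0.03200556  0.014     ] [ 0.44694701 -0.03176263  0.048     ]
base ((191.84971618652344, 147.75450134277344), (53.29530715942383, 53.877113342285156), 48.067176818847656) [0.63130226 0.22969562 0.026     ]
lid ((303.06915283203125, 228.45831298828125), (25.19039535522461, 25.700756072998047), 89.87539672851562) [ 0.44695789 -0.03170322  0.014     ]Traceback (most recent call last):
  File "<stdin>", line 20, in <module>
  File "h.py", line 15, in ring
    pts=[(proj(n,(x+r*np.cos(t),y+r*np.sin(t),z))-o+0.5)*sc for t in np.linspace(0,6.2832,73)]
          ~~~~^^^^^^^^^^^^^^^^^^^^^^^^^^^^^^^^^^^
  File "h.py", line 11, in proj
    c=camera_info(n);T=c["world_from_camera"]
ValueError: time passes only in moves, steps and waits
```

```bash
sed -i 's/^def ray/_C={n:camera_info(n) for n in ("top","scene")}\ncamera_info=_C.__getitem__\ndef ray/' h.py; python3 - <<'E'
from h import *
sc=cv2.imread("pics/scene0.png")
S=(.6316,.2300)
L=(.447,-.0318)
objs=[(.6356,-.2348,.044,.03),(.4591,.2245,.044,.03),(.4437,-.2573,.044,.03),(*S,.065,.03),(*S,.026,.065),(*L,.014,.03),(*L,.048,.011)]
out=[]
n="scene"
for i in(0,1,3,5):
    x,y,z,r=objs[i];w=40
    o=np.int32(proj(n,(x,y,z)))-w
    C=crop(sc,o[0],o[1],o[0]+2*w,o[1]+2*w,1)
    C=cv2.resize(C,(300,300),interpolation=cv2.INTER_CUBIC)
    for ob in objs: ring(C,n,*ob,(255,0,255),300/(2*w),o)
    out.append(C)
cv2.imwrite("pics/o2.png",np.vstack([np.hstack(out[:2]),np.hstack(out[2:])]))
E
```

```text
(no output)
```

View pics/o2.png

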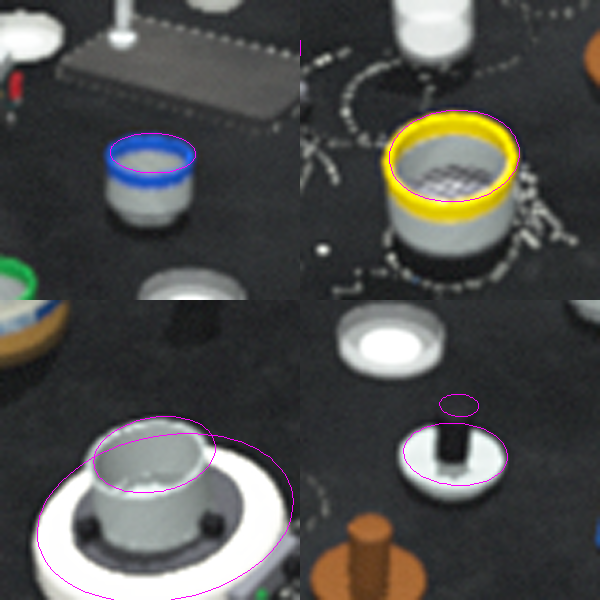

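>>> play_rows(rows=[[[31, 27.7, -9], [0, 0, 5.4], 85], [[31, 27.7, -9], [0, 0, 5.4], 85], [[31, 27.7, -9], [0, 0, 5.4], 85], [[31, 27.7, -9], [0, 0, 5.5], 85], [[31, 27.7, -9], [0, 0, 5.5], 85], [[31, 27.7, -9], [0, 0, 5.5], 85], [[31, 27.7, -9], [0, 0, 5.5], 85], [[31, 27.7, -9], [0, 0, 5.4], 85], [[31, 27.7, -9], [0, 0, 5.4], 85], [[31, 27.7, -9], [0, 0, 5.4], 85], [[31, 27.7, -9], [0, 0, 5.4], 85], [[31, 27.7, -9], [0, 0, 5.4], 85]], force=40)

```text
clock: 1.6
position: [0.6348, -0.2341, 0.1226]
ee_rot: [1.0, 0.001, -0.0, -0.0]
ft_force: [0.4, 0.4, 0.2]
grip_width: 0.994
```

>>> play_rows(rows=[[[0.8, -0.7, -25], [0, 0, 0], 85], [[0, 0, -25], [0, 0, 0], 85], [[0, 0, -25], [0, 0, 0], 85], [[0, 0, -20], [0, 0, 0], 85], [[0, 0, -10], [0, 0, 0], 85], [[0, 0, -7], [0, 0, 0], 85], [[0, 0, 0], [0, 0, 0], 85]])

```text
clock: 2.48
position: [0.635, -0.2357, 0.0114]
ee_rot: [1.0, -0.0, 0.0, 0.0]
ft_force: [0.1, -0.7, 0.7]
grip_width: 0.995
```

```bash
python3 - <<'E'
from h import *
t=camera("top");s=camera("scene")
cv2.imwrite("pics/g1.png",np.hstack([crop(t,340,100,440,200,4),crop(s,220,100,320,200,4)]))
E
```

```text
(no output)
```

View pics/g1.png

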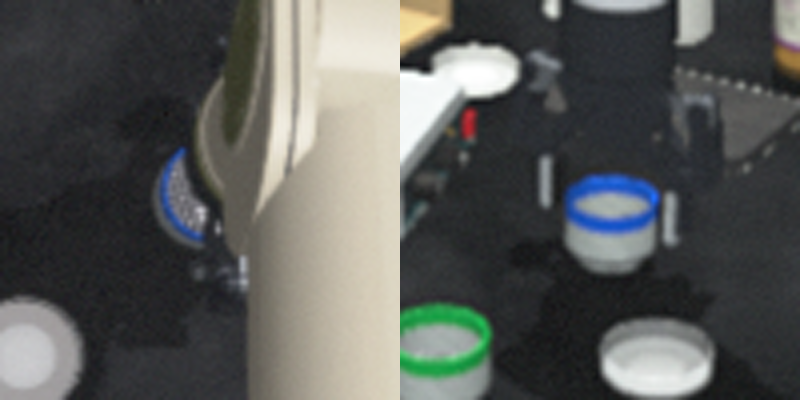

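>>> play_rows(rows=[[[0, 0, 0], [0, 0, 0], 50], [[0, 0, 0], [0, 0, 0], 50], [[0, 0, 0], [0, 0, 0], 50], [[0, 0, 0], [0, 0, 0], 50], [[0, 0, 0], [0, 0, 0], 50], [[0, 0, 0], [0, 0, 0], 50]], force=40)

```text
clock: 3.32
position: [0.6355, -0.2358, 0.0122]
ee_rot: [1.0, -0.0, 0.001, 0.0]
ft_force: [-1.6, 1.1, 5.7]
grip_width: 0.677
```

```bash
python3 - <<'E'
from h import *
t=camera("top");s=camera("scene")
cv2.imwrite("pics/g2.png",np.hstack([crop(t,340,100,440,200,4),crop(s,220,100,320,200,4)]))
E
```

```text
(no output)
```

View pics/g2.png

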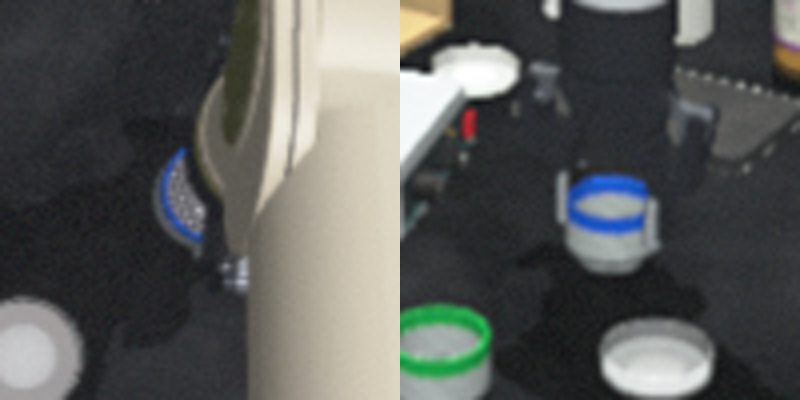

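>>> play_rows(rows=[[[0, 0, 5], [0, 0, 0], 50], [[0, 0, 15], [0, 0, 0], 50], [[0, 0, 40], [0, 0, 0], 50], [[0, 10, 45], [0, 0, 0], 50], [[0, 30, 25], [0, 0, 0], 50], [[0, 45, 0], [0, 0, 0], 50], [[0, 55, 0], [0, 0, 0], 50], [[0, 60, 0], [0, 0, 0], 50], [[0, 60, 0], [0, 0, 0], 50], [[0, 60, 0], [0, 0, 0], 50], [[0, 55, 0], [0, 0, 0], 50], [[0, 40, 0], [0, 0, 0], 50]])

```text
clock: 4.92
position: [0.6344, 0.1825, 0.1424]
ee_rot: [1.0, 0.001, 0.0, -0.0]
ft_force: [-0.5, -0.3, -1.3]
grip_width: 0.677
```

>>> play_rows(rows=[[[-2, 30, 0], [0, 0, 0], 50], [[-2, 15, 0], [0, 0, 0], 50], [[0, 5, 0], [0, 0, 0], 50], [[0, 0, 0], [0, 0, 0], 50]])

```text
clock: 5.42
position: [0.6313, 0.2281, 0.1415]
ee_rot: [1.0, -0.001, 0.0, 0.0]
ft_force: [0.1, -0.3, -1.8]
grip_width: 0.679
```

```bash
python3 - <<'E'
from h import *
print(readout.get_obs()["position"])
t=camera("top");s=camera("scene")
cv2.imwrite("pics/g3.png",np.hstack([crop(t,140,90,240,190,4),crop(s,100,170,200,290,4)[:400]]))
E
```

```text
[0.63134034 0.22809731 0.14145493]
```

View pics/g3.png

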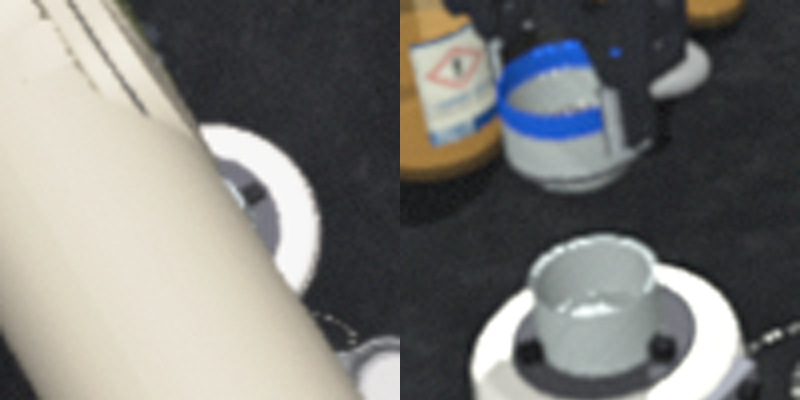

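>>> play_rows(rows=[[[0.3, 1, -20], [0, 0, 0], 50], [[0, 0, -20], [0, 0, 0], 50], [[0, 0, -12], [0, 0, 0], 50], [[0, 0, -8], [0, 0, 0], 50], [[0, 0, -5], [0, 0, 0], 50], [[0, 0, -4], [0, 0, 0], 50], [[0, 0, -3], [0, 0, 0], 50], [[0, 0, 0], [0, 0, 0], 50]])

```text
clock: 6.52
position: [0.6313, 0.2303, 0.0693]
ee_rot: [1.0, -0.0, 0.0, 0.0]
ft_force: [-0.2, 0.4, -1.2]
grip_width: 0.678
```

```bash
python3 - <<'E'
from h import *
s=camera("scene")
cv2.imwrite("pics/g4.png",crop(s,100,190,200,290,6))
E
```

```text
(no output)
```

View pics/g4.png

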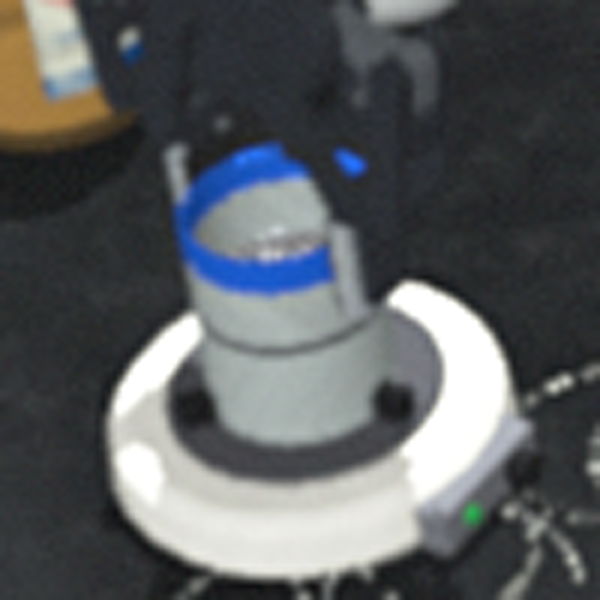

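>>> play_rows(rows=[[[0, 0, -1], [0, 0, 0], 50], [[0, 0, -0.6], [0, 0, 0], 50], [[0, 0, 0], [0, 0, 0], 50], [[0, 0, 0], [0, 0, 0], 64], [[0, 0, 0], [0, 0, 0], 75], [[0, 0, 0], [0, 0, 0], 85], [[0, 0, 0], [0, 0, 0], 85], [[0, 0, 5], [0, 0, 0], 85], [[0, 0, 20], [0, 0, 0], 85], [[0, 0, 40], [0, 0, 0], 85], [[-20, 0, 30], [0, 0, 0], 85]])

```text
clock: 7.95
position: [0.6123, 0.2304, 0.1659]
ee_rot: [1.0, -0.001, 0.001, -0.001]
ft_force: [-0.3, 0.1, 0.3]
grip_width: 0.996
```

```bash
python3 - <<'E'
from h import *
s=camera("scene")
C=crop(s,100,190,200,290,6)
for z in(.065,.1):ring(C,"scene",.6316,.23,z,.03,(255,0,255),6,np.array([100,190]))
cv2.imwrite("pics/g5.png",C)
E
```

```text
(no output)
```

View pics/g5.png

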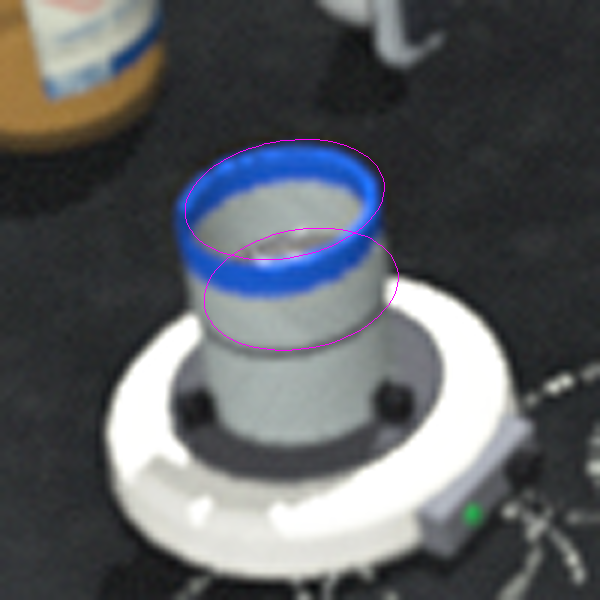

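>>> play_rows(rows=[[[-40, -1, 0], [0, 0, 0], 85], [[-50, -2, -10], [0, 0, 0], 85], [[-40, -2, -15], [0, 0, 0], 85], [[-23, -1, -25], [0, 0, 0], 85], [[0, 0, -30], [0, 0, 0], 85], [[0, 0, -30], [0, 0, 0], 85], [[0, 0, -20], [0, 0, 0], 85], [[0, 0, -15], [0, 0, 0], 85], [[0, 0, -10], [0, 0, 0], 85], [[0, 0, 0], [0, 0, 0], 85]])

```text
clock: 9.25
position: [0.4582, 0.2243, 0.0077]
ee_rot: [1.0, 0.0, -0.0, 0.0]
ft_force: [0.2, 0.2, -0.1]
grip_width: 0.996
```

>>> play_rows(rows=[[[0.8, 0.2, 3.5], [0, 0, 0], 85], [[0, 0, 0], [0, 0, 0], 50], [[0, 0, 0], [0, 0, 0], 50], [[0, 0, 0], [0, 0, 0], 50], [[0, 0, 0], [0, 0, 0], 50], [[0, 0, 0], [0, 0, 0], 50], [[0, 0, 0], [0, 0, 0], 50]])

```text
clock: 10.12
position: [0.4595, 0.2247, 0.0123]
ee_rot: [1.0, -0.0, 0.001, 0.0]
ft_force: [-3.1, -1.4, 10.7]
grip_width: 0.7
```

```bash
python3 - <<'E'
from h import *
s=camera("scene")
cv2.imwrite("pics/g6.png",crop(s,170,230,270,330,5))
E
```

```text
(no output)
```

View pics/g6.png

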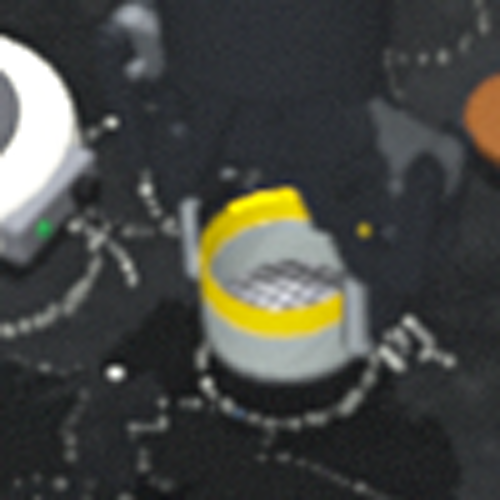

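>>> play_rows(rows=[[[0, 0, 0], [0, 0, 0], 50], [[0, 0, 0], [0, 0, 0], 50], [[0, 0, 3], [0, 0, 0], 50], [[0, 0, 10], [0, 0, 0], 50], [[0, 0, 20], [0, 0, 0], 50], [[0, 0, 20], [0, 0, 0], 50], [[0, 0, 10], [0, 0, 0], 50], [[0, 0, 0], [0, 0, 0], 50]])

```text
clock: 11.18
position: [0.4594, 0.2246, 0.0748]
ee_rot: [1.0, -0.0, 0.001, -0.0]
ft_force: [0.2, -0.3, -1.7]
grip_width: 0.699
```

```bash
python3 - <<'E'
from h import *
s=camera("scene")
cv2.imwrite("pics/g7.png",crop(s,170,190,270,290,5))
E
```

```text
(no output)
```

View pics/g7.png

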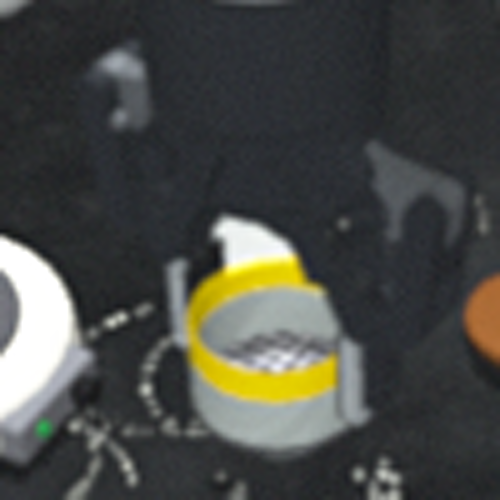

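>>> play_rows(rows=[[[0, 0, 35], [0, 0, 0], 50], [[0, 0, 40], [0, 0, 0], 50], [[25, 1, 0], [0, 0, 0], 50], [[40, 1, 0], [0, 0, 0], 50], [[45, 2, 0], [0, 0, 0], 50], [[40, 1, 0], [0, 0, 0], 50], [[17, 1, 0], [0, 0, 0], 50], [[5, 0, 0], [0, 0, 0], 50], [[0, 0, 0], [0, 0, 0], 50]])

```text
clock: 12.35
position: [0.6304, 0.2306, 0.1485]
ee_rot: [1.0, 0.0, -0.001, 0.0]
ft_force: [-0.8, 0.3, -0.1]
grip_width: 0.699
```

>>> play_rows(rows=[[[0.8, 0, -10], [0, 0, 0], 50], [[0, 0, -12], [0, 0, 0], 50], [[0, 0, -8], [0, 0, 0], 50], [[0, 0, -5], [0, 0, 0], 50], [[0, 0, -4], [0, 0, 0], 50], [[0, 0, -3], [0, 0, 0], 50], [[0, 0, -1.5], [0, 0, 0], 50], [[0, 0, 0], [0, 0, 0], 50]])

```text
clock: 13.35
position: [0.6319, 0.2305, 0.1058]
ee_rot: [1.0, 0.0, 0.0, -0.0]
ft_force: [0.1, -0.7, -2.6]
grip_width: 0.697
```

```bash
python3 - <<'E'
from h import *
s=camera("scene")
cv2.imwrite("pics/g8.png",crop(s,100,170,200,270,6))
E
```

```text
(no output)
```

View pics/g8.png

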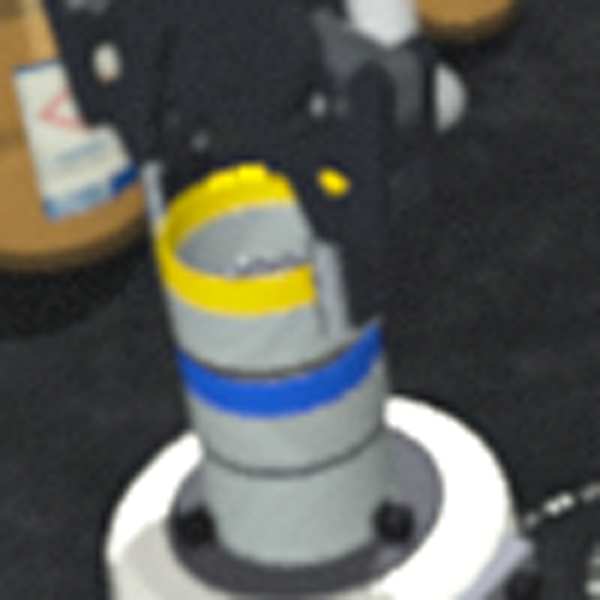

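>>> play_rows(rows=[[[0, 0, -1.2], [0, 0, 0], 50], [[0, 0, -1.0], [0, 0, 0], 50], [[0, 0, 0], [0, 0, 0], 50]])

```text
clock: 13.78
position: [0.6319, 0.2305, 0.1035]
ee_rot: [1.0, -0.0, 0.0, -0.0]
ft_force: [0.7, -0.3, 0.2]
grip_width: 0.699
```

>>> play_rows(rows=[[[0, 0, -0.6], [0, 0, 0], 50], [[0, 0, 0], [0, 0, 0], 50], [[0, 0, 0], [0, 0, 0], 64], [[0, 0, 0], [0, 0, 0], 75], [[0, 0, 0], [0, 0, 0], 85], [[0, 0, 0], [0, 0, 0], 85], [[0, 0, 5], [0, 0, 0], 85], [[0, 0, 20], [0, 0, 0], 85], [[0, 0, 35], [0, 0, 0], 85], [[-20, -10, 20], [0, 0, 0], 85]])

```text
clock: 15.02
position: [0.6128, 0.2215, 0.1863]
ee_rot: [1.0, 0.0, 0.002, -0.001]
ft_force: [-0.8, -1.1, 0.8]
grip_width: 0.999
```

```bash
python3 - <<'E'
from h import *
s=camera("scene")
C=crop(s,100,170,200,270,6)
cv2.imwrite("pics/g9.png",C)
E
```

```text
(no output)
```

View pics/g9.png

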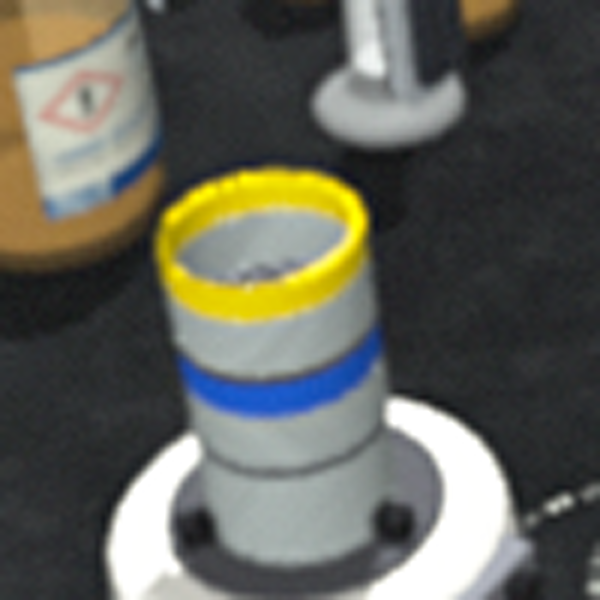

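>>> play_rows(rows=[[[-14, -35, 0], [0, 0, 0], 85], [[-14, -40, 0], [0, 0, 0], 85], [[-14, -42, 0], [0, 0, 0], 85], [[-14, -42, 0], [0, 0, 0], 85], [[-14, -42, 0], [0, 0, 0], 85], [[-14, -42, 0], [0, 0, 0], 85], [[-14, -42, 0], [0, 0, 0], 85], [[-14, -42, -10], [0, 0, 0], 85], [[-14, -42, -15], [0, 0, 0], 85], [[-14, -42, -20], [0, 0, 0], 85], [[-14, -38, -20], [0, 0, 0], 85], [[-14, -30, -20], [0, 0, 0], 85]])

```text
clock: 16.58
position: [0.4439, -0.2603, 0.0989]
ee_rot: [1.0, -0.0, 0.001, 0.001]
ft_force: [-0.7, 0.2, -0.4]
grip_width: 0.997
```

>>> play_rows(rows=[[[0, 0, -20], [0, 0, 0], 85], [[0, 0, -15], [0, 0, 0], 85], [[0, 0, 0], [0, 0, 0], 85]])

```text
clock: 16.95
position: [0.4439, -0.2577, 0.0628]
ee_rot: [1.0, 0.001, -0.0, -0.0]
ft_force: [-0.2, 0.4, 0.2]
grip_width: 0.995
```

>>> play_rows(rows=[[[0, 0, -20], [0, 0, 0], 85], [[0, 0, -17], [0, 0, 0], 85], [[0, 0, -10], [0, 0, 0], 85], [[0, 0, -4.5], [0, 0, 0], 85], [[0, 0, 0], [0, 0, 0], 85], [[0, 0, 0], [0, 0, 0], 50], [[0, 0, 0], [0, 0, 0], 50], [[0, 0, 0], [0, 0, 0], 50], [[0, 0, 0], [0, 0, 0], 50], [[0, 0, 0], [0, 0, 0], 50], [[0, 0, 0], [0, 0, 0], 50], [[0, 0, 0], [0, 0, 0], 50]])

```text
clock: 18.45
position: [0.4442, -0.2587, 0.0123]
ee_rot: [1.0, -0.0, 0.0, 0.0]
ft_force: [-2.2, 0.9, 7.1]
grip_width: 0.693
```

```bash
python3 - <<'E'
from h import *
s=camera("scene")
cv2.imwrite("pics/g10.png",crop(s,290,120,390,220,5))
E
```

```text
(no output)
```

View pics/g10.png

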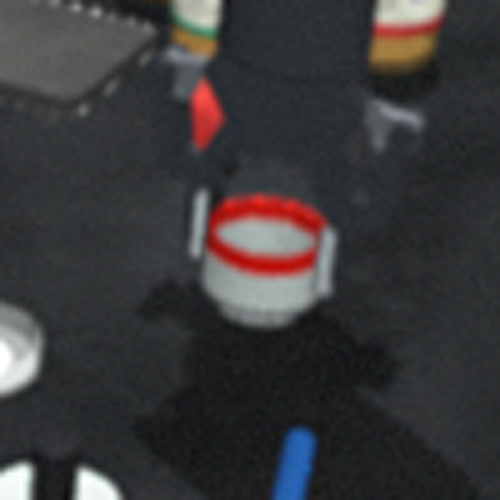

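>>> play_rows(rows=[[[0, 0, 5], [0, 0, 0], 50], [[0, 0, 15], [0, 0, 0], 50], [[0, 0, 40], [0, 0, 0], 50], [[0, 0, 50], [0, 0, 0], 50], [[0, 0, 35], [0, 0, 0], 50], [[10, 20, 20], [0, 0, 0], 50], [[15, 35, 5], [0, 0, 0], 50], [[15, 45, 0], [0, 0, 0], 50], [[15, 45, 0], [0, 0, 0], 50], [[15, 45, 0], [0, 0, 0], 50], [[15, 45, 0], [0, 0, 0], 50], [[15, 45, 0], [0, 0, 0], 50]])

```text
clock: 20.0
position: [0.5442, 0.0229, 0.1826]
ee_rot: [1.0, -0.0, 0.001, 0.0]
ft_force: [0.9, -0.2, -1.1]
grip_width: 0.691
```

>>> play_rows(rows=[[[17, 45, 0], [0, 0, 0], 50], [[17, 43, 0], [0, 0, 0], 50], [[17, 40, 0], [0, 0, 0], 50], [[17, 38, 0], [0, 0, 0], 50], [[12, 25, 0], [0, 0, 0], 50], [[7, 13, 0], [0, 0, 0], 50], [[0, 4, 0], [0, 0, 0], 50], [[0, 0, 0], [0, 0, 0], 50]])

```text
clock: 21.0
position: [0.6308, 0.2287, 0.1817]
ee_rot: [1.0, -0.0, 0.0, 0.0]
ft_force: [-0.5, 0.7, -1.2]
grip_width: 0.696
```

>>> play_rows(rows=[[[1, 0.8, -10], [0, 0, 0], 50], [[0, 0, -12], [0, 0, 0], 50], [[0, 0, -8], [0, 0, 0], 50], [[0, 0, -5], [0, 0, 0], 50], [[0, 0, -3], [0, 0, 0], 50], [[0, 0, -2.5], [0, 0, 0], 50], [[0, 0, -1.5], [0, 0, 0], 50], [[0, 0, -0.5], [0, 0, 0], 50], [[0, 0, 0], [0, 0, 0], 50]])

```text
clock: 22.12
position: [0.6319, 0.2304, 0.139]
ee_rot: [1.0, 0.0, 0.0, -0.0]
ft_force: [0.1, 0.3, -1.9]
grip_width: 0.691
```

```bash
python3 - <<'E'
from h import *
s=camera("scene")
cv2.imwrite("pics/g11.png",crop(s,100,150,200,250,6))
E
```

```text
(no output)
```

View pics/g11.png

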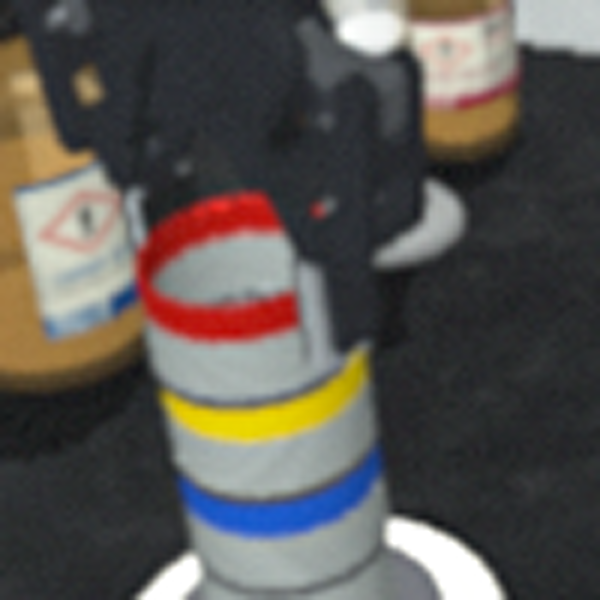

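>>> play_rows(rows=[[[0, 0, -1], [0, 0, 0], 50], [[0, 0, -0.4], [0, 0, 0], 50], [[0, 0, 0], [0, 0, 0], 50], [[0, 0, 0], [0, 0, 0], 64], [[0, 0, 0], [0, 0, 0], 75], [[0, 0, 0], [0, 0, 0], 85], [[0, 0, 0], [0, 0, 0], 85], [[0, 0, 5], [0, 0, 0], 85], [[0, 0, 20], [0, 0, 0], 85], [[0, 0, 35], [0, 0, 0], 85], [[-20, -20, 20], [0, 0, 0], 75]])

```text
clock: 23.55
position: [0.6124, 0.2121, 0.2208]
ee_rot: [1.0, 0.001, 0.001, -0.001]
ft_force: [0.5, 0.5, 0.5]
grip_width: 0.879
```

```bash
python3 - <<'E'
from h import *
s=camera("scene")
cv2.imwrite("pics/g12.png",crop(s,100,150,200,250,6))
E
```

```text
(no output)
```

View pics/g12.png

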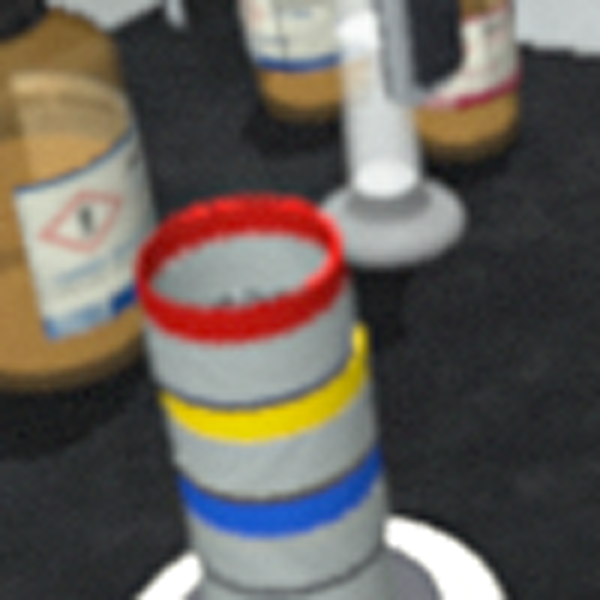

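```bash
python3 - <<'E'
from h import *
s=camera("scene");t=camera("top")
C=crop(s,100,150,200,250,6)
for z in(.1,.135,.17):ring(C,"scene",.6316,.23,z,.03,(255,0,255),6,np.array([100,150]))
cv2.imwrite("pics/g13.png",C)
cv2.imwrite("pics/g14.png",crop(t,140,90,240,190,5))
E
```

```text
(no output)
```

View pics/g13.png

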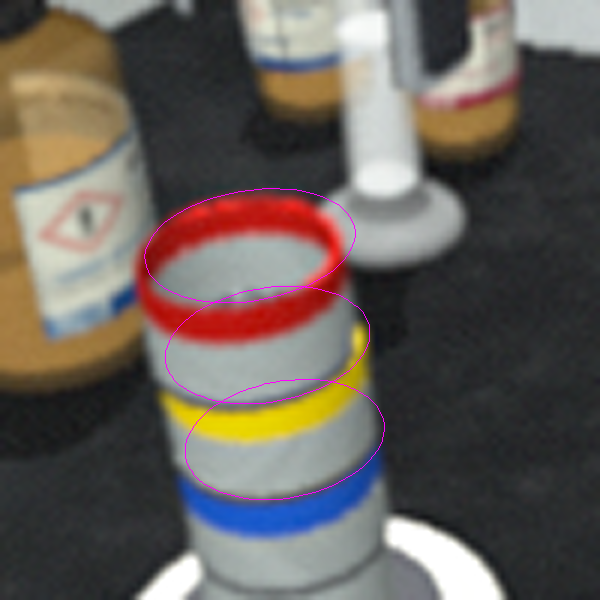

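View pics/g14.png

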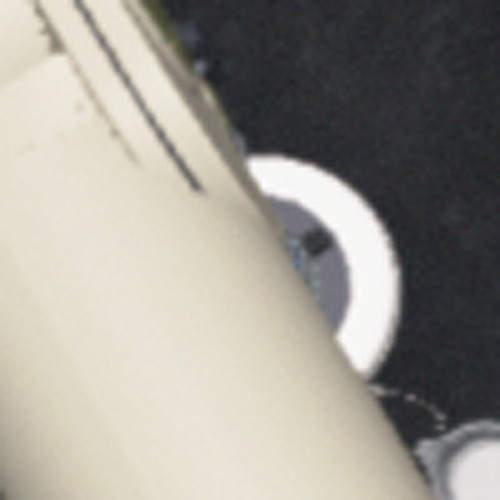

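>>> play_rows(rows=[[[-15, -20, 0], [0, 0, 0], 60], [[-25, -35, 0], [0, 0, 0], 60], [[-30, -45, -10], [0, 0, 0], 60], [[-35, -50, -20], [0, 0, 0], 60], [[-30, -45, -25], [0, 0, 0], 60], [[-20, -34, -25], [0, 0, 0], 60], [[-10, -15, -25], [0, 0, 0], 60], [[0, 0, -20], [0, 0, 0], 60], [[0, 0, -15], [0, 0, 0], 60], [[0, 0, 0], [0, 0, 0], 60], [[0, 0, 0], [0, 0, 0], 60]])

```text
clock: 25.08
position: [0.4484, -0.0319, 0.0787]
ee_rot: [1.0, 0.0, 0.0, -0.0]
ft_force: [0.2, -0.2, 0.6]
grip_width: 0.701
```

```bash
python3 - <<'E'
from h import *
s=camera("scene")
cv2.imwrite("pics/g15.png",crop(s,250,150,350,250,5))
E
```

```text
(no output)
```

View pics/g15.png

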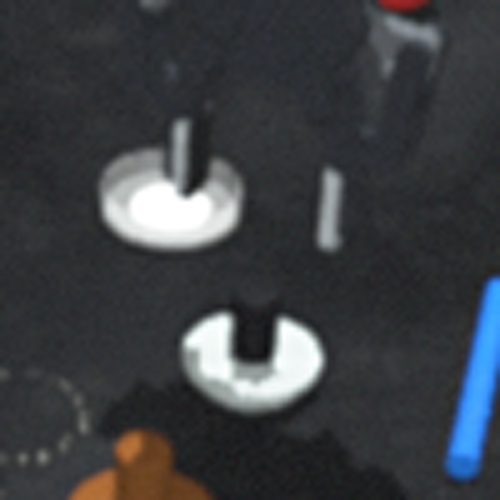

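>>> play_rows(rows=[[[-1.4, 0, -20], [0, 0, 0], 60], [[0, 0, -20], [0, 0, 0], 60], [[0, 0, -12], [0, 0, 0], 55], [[0, 0, -8], [0, 0, 0], 50], [[0, 0, 0], [0, 0, 0], 50], [[0, 0, 0], [0, 0, 0], 40], [[0, 0, 0], [0, 0, 0], 30], [[0, 0, 0], [0, 0, 0], 15], [[0, 0, 0], [0, 0, 0], 15], [[0, 0, 0], [0, 0, 0], 15], [[0, 0, 0], [0, 0, 0], 15], [[0, 0, 0], [0, 0, 0], 15]])

```text
clock: 26.62
position: [0.4467, -0.0324, 0.0185]
ee_rot: [1.0, -0.0, 0.0, 0.0]
ft_force: [-2.1, -0.2, 6.2]
grip_width: 0.241
```

```bash
python3 - <<'E'
from h import *
s=camera("scene")
cv2.imwrite("pics/g16.png",crop(s,250,150,350,250,5))
E
```

```text
(no output)
```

View pics/g16.png

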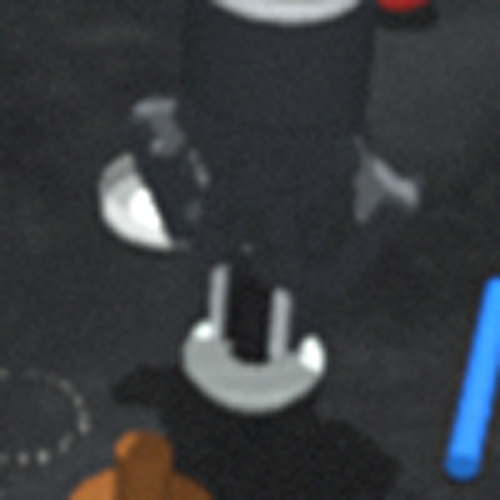

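>>> play_rows(rows=[[[0, 0, 5], [0, 0, 0], 15], [[0, 0, 20], [0, 0, 0], 15], [[0, 0, 45], [0, 0, 0], 15], [[0, 0, 55], [0, 0, 0], 15], [[0, 0, 45], [0, 0, 0], 15], [[10, 15, 30], [0, 0, 0], 15], [[25, 35, 5], [0, 0, 0], 15], [[35, 45, 0], [0, 0, 0], 15], [[35, 50, 0], [0, 0, 0], 15], [[35, 50, 0], [0, 0, 0], 15], [[25, 40, 0], [0, 0, 0], 15], [[15, 20, 0], [0, 0, 0], 15]])

```text
clock: 28.18
position: [0.6264, 0.2254, 0.2222]
ee_rot: [1.0, 0.001, -0.001, -0.001]
ft_force: [-0.3, -0.4, -0.8]
grip_width: 0.248
```

>>> play_rows(rows=[[[4, 7, 0], [0, 0, 0], 15], [[1, 0, 0], [0, 0, 0], 15], [[0, 0, 0], [0, 0, 0], 15]])

```text
clock: 28.55
position: [0.6314, 0.2282, 0.2233]
ee_rot: [1.0, -0.001, 0.0, 0.0]
ft_force: [1.1, 0.5, -1.2]
grip_width: 0.247
```

```bash
python3 - <<'E'
from h import *
s=camera("scene")
cv2.imwrite("pics/g17.png",crop(s,90,110,190,210,6))
E
```

```text
(no output)
```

View pics/g17.png

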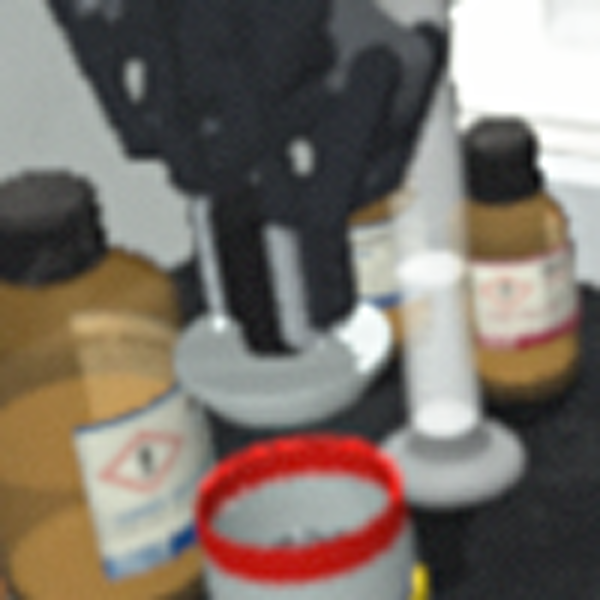

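>>> play_rows(rows=[[[0.3, 1.2, -10], [0, 0, 0], 15], [[0, 0, -12], [0, 0, 0], 15], [[0, 0, -8], [0, 0, 0], 15], [[0, 0, -5], [0, 0, 0], 15], [[0, 0, -3], [0, 0, 0], 15], [[0, 0, -2.5], [0, 0, 0], 15], [[0, 0, -1.5], [0, 0, 0], 15], [[0, 0, 0], [0, 0, 0], 15]])

```text
clock: 29.6
position: [0.6317, 0.2309, 0.1811]
ee_rot: [1.0, 0.0, 0.0, -0.0]
ft_force: [0.8, -0.6, -1.5]
grip_width: 0.244
```

```bash
python3 - <<'E'
from h import *
s=camera("scene")
cv2.imwrite("pics/g18.png",crop(s,90,120,190,220,6))
E
```

```text
(no output)
```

View pics/g18.png

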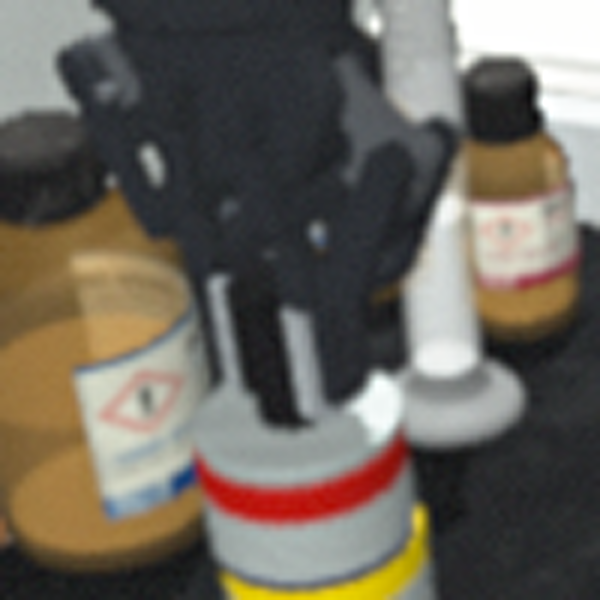

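>>> play_rows(rows=[[[0, 0, -1], [0, 0, 0], 15], [[0, 0, -0.7], [0, 0, 0], 15], [[0, 0, 0], [0, 0, 0], 15], [[0, 0, 0], [0, 0, 0], 30], [[0, 0, 0], [0, 0, 0], 45], [[0, 0, 0], [0, 0, 0], 50], [[0, 0, 0], [0, 0, 0], 50], [[0, 0, 10], [0, 0, 0], 50], [[0, 0, 30], [0, 0, 0], 50], [[0, 0, 40], [0, 0, 0], 50], [[-30, -20, 20], [0, 0, 0], 50], [[-50, -30, 0], [0, 0, 0], 50]])

```text
clock: 31.15
position: [0.5519, 0.1817, 0.2816]
ee_rot: [1.0, 0.0, 0.002, -0.001]
ft_force: [1.2, -0.7, 1.6]
grip_width: 0.583
```

>>> play_rows(rows=[[[-35, -45, 0], [0, 0, 0], 50], [[-25, -55, 0], [0, 0, 0], 50], [[-15, -55, 0], [0, 0, 0], 50], [[0, -55, 0], [0, 0, 0], 50], [[0, -50, 0], [0, 0, 0], 50], [[0, -50, 0], [0, 0, 0], 50], [[0, 0, 0], [0, 0, 0], 50]])

```text
clock: 32.02
position: [0.4761, -0.1331, 0.2798]
ee_rot: [1.0, -0.003, 0.0, 0.0]
ft_force: [-0.2, 1.2, -1.2]
grip_width: 0.585
```

```bash
python3 - <<'E'
from h import *
s=camera("scene");t=camera("top")
C=crop(s,90,120,190,270,4);D=crop(t,130,90,230,240,4)
for z,r in((.175,.03),(.209,.011)):ring(D,"top",.6316,.23,z,r,(255,0,255),4,np.array([130,90]))
cv2.imwrite("pics/g19.png",np.hstack([C,D]))
cv2.imwrite("pics/g20.png",s)
E
```

```text
(no output)
```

View pics/g19.png

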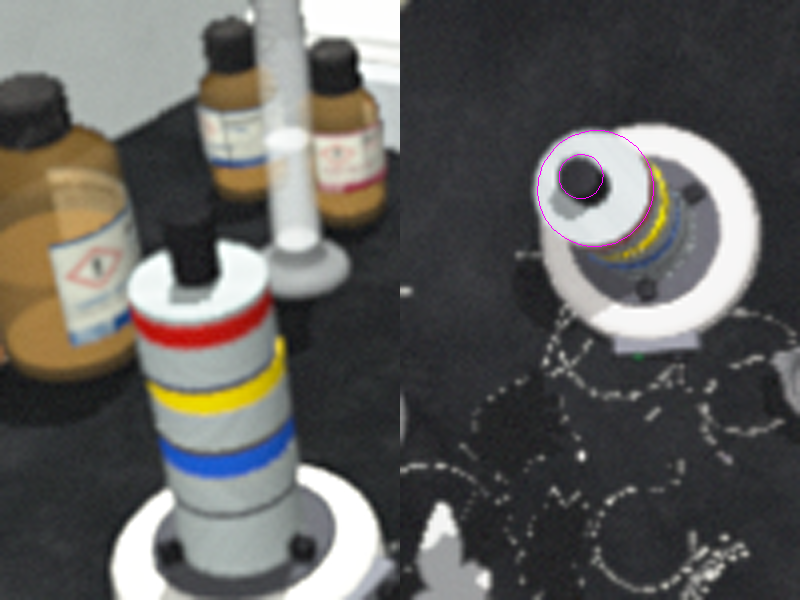

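View pics/g20.png

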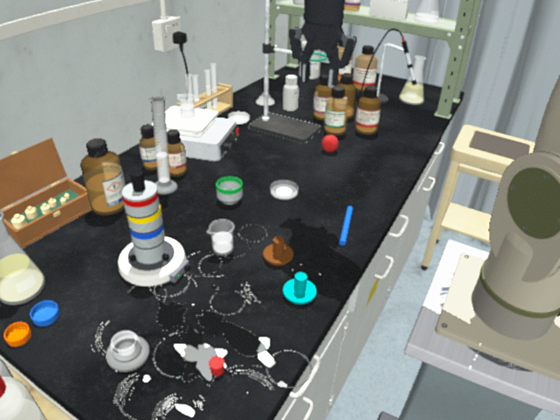

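```bash
python3 - <<'E'
from workcell import readout,manip
print(readout.get_obs()["joint_velocities"].round(3)); print(manip.hand_in())
E
```

```text
[-0.021 -0.007 -0.024  0.006 -0.002 -0.002 -0.002]
the job is handed in; nothing more can be done
None
```

I built the stack on the shaker in the required order (blue, yellow, red, then the lid) and handed the job in at about 32 s on the robot's clock. `hand_in()` gives no verdict, so this rests on my own checks.

- **Stack:** After each release the scene picture showed an upright piece with a level, closed seam. In the last top picture the lid's disc and knob were within about 1 mm of where a seated lid on the pan's axis should appear.
- **Small offset:** In the scene picture the red sieve looked about 1 mm to one side of the yellow. The loose fit allows at most 2.5 mm, so this is inside the 4 mm limit.
- **Camera disagreement:** The two cameras differed steadily by about 1 pixel (1–2 mm). I put this down to calibration error and used the top camera's positions.
- **Forces:** The highest wrist force in the readings at the end of each move was about 11 N, while closing on the yellow sieve.
- **Bystanders:** The green sieve, beaker, petri dish and the look-alike lids appeared in the same places in the final scene picture. I judged this by eye and did not measure it. The arm was clear of everything.

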